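# Line up a scored acrylic plate on the snapping board

## Robot

A 6-joint arm with a two-finger parallel gripper is mounted at the origin on the work surface. World frame = base frame: x ahead of the robot, y to its left, z up, the work surface at z = 0. Lengths are in m, angles in rad, forces in N, time in s.
With the tool pointing down it reaches from about 0.375 to 0.975 m from the base axis. Payload 3.8 kg.
Tool frame: the origin (TCP) lies at the very end of the fingers, on their centre line; the grasp point (between the pads) lies 19 mm behind it; z points along the fingers, y is the direction in which the jaws open and shut (so a half turn about z gives the same grasp; the last joint's range is limited). The gripper opens to 85 mm and grips with 20 to 120 N. Pads are 22 mm wide; open, the fingers measure 114 mm over their backs; the gripper's body (76 mm by 85 mm) begins 54 mm behind the grasp point. The pads swing forward as they close: fully open they stand 13 mm farther back than shut.
Start: joints at [-1.198, 0.264, 1.604, -0, 1.274, -0.037], TCP at [0.269, -0.619, 0.231] pointing down, gripper open.
Joint ranges: [-2.63, 2.63], [-0.94, 2.18], [0.31, 2.57], [-1.31, 4.45], [0, 2.66], [-2.55, 2.55]. Speed limits (rad/s): [2.57, 2.57, 3.14, 3.14, 3.14, 3.14].

## Interface

Orientations are given as a rotation vector (axis times angle).
In Python, from workcell import bot, viewer, finish_job gives the robot as it stands.
- The arm moves only by the tool servo_tool, never from a script. Its argument "plan" is a list that holds one entry, the list of rows, each a list of 6 numbers: the shift along the tool's x, y, z in cm, then the turn, a rotation vector about the tool's x, y, z in degrees. A call has 1 to 20 rows; each row is the pose to reach, as a shift and turn from the pose measured when the call began, along the tool's axes at that moment; what a row does not reach only later rows make up. A row lasts 1/12 s, in which the tool goes at most 41.7 mm and 7.16 degrees, less where a joint would pass 70% of its speed; a pose out of reach is approached as far as the arm can. A call with a gripper value outside its range is refused whole. "claw" is the finger opening in cm, from 0 to 8.54, set as the call begins (left out, the last holds). The fingers move at their own pace and stop on an object; "grip_force" is the grip in N (left out, the last holds). Time passes only in rows, so rows that repeat a pose let the fingers close. It gives the time, the measured TCP pose, the force and the opening at its end, in the units of the state.
- bot.read_state(): the state, without advancing time (a new reading comes with each control period).
- viewer.read_camera(name): name is "scene" or "top"; returns a dict with "color" (420x560x3 uint8, red, green, blue), "fx", "fy", "cx", "cy" (pixels), "k1" (the pictures are not rectified: a ray, as slopes to the right and down, at radius r is drawn at 1 + k1 r^2 times it, then the intrinsics apply), "eye" and "rotation" of the camera in the world. Camera axes: x right, y down, z forward; pixel columns grow to the right and rows downward; lengths in m; the calibration is good to about 2 mm. A picture is of the moment at which its call begins. There is no depth.
- finish_job(): hands the job in, once; it reports no verdict.
The state is a dict: "time": time; "q": joint angles; "joint_vel": joint speeds; "joint_torque": joint torques, N m; "tool_pos": TCP position; "tcp_rot": TCP orientation; "wrist_force": force on the tool from outside, world axes, zero at the start; "torque": the same for the moment, N m; "width": opening from 0.0 (shut) to 1.0 (fully open).
Only numpy, scipy, OpenCV 4.12 (cv2) and the standard library are available. Lean on these libraries where they do the work, as an engineer would, in place of code of your own. Each camera call takes 0.05 s, during which the arm holds its last target.

## Task

Set the white drilled acrylic plate up for snapping off its waste strip: with the fingertips, push it across the dark-topped snapping board until its left side lies snug along the board's fence and its score line lies right along the board's front edge (the edge away from the robot), so that just the plain waste strip hangs over. Only slide it flat on the board - do not pick it up, tip it or push it off - and leave the tools and other things on the bench where they are.

Things in the scene. Friction and masses are not known exactly. Their poses are not given: they have to be found in the camera images.
- board: Snapping board, fixed (place and heading vary): 260 x 300 mm block, flat dark phenolic top 40 mm above the bench. Origin: centre of its underside; x to its front, away from the robot, y left. Front edge: x = +130 mm, with a 12 mm bright steel strip; a sheer 40 mm drop beyond. Fence along its left: bar 15 mm high, 22 mm wide, full length, inner face y = +110 mm; two screw heads on it reach 24 mm above the top.
- edge_fence (a point): The point of the board's top surface (40 mm above the bench) where the fence's inner face meets the front edge: x = +130, y = +110, z = 40 mm of the board. Its axes are the board's: x out over the edge, y into the fence.
- edge_far (a point): The other end of the front edge, on the top surface at the board's right front corner: x = +130, y = -150, z = 40 mm of the board.
- sheet: White acrylic plate lying loose on the board: 160 (x) x 110 (y) x 5 mm, about 0.11 kg, friction about 0.6. Origin: centre of its underside; x to its waste strip. A dark score line crosses it at x = +40 mm; ahead is the plain 40 mm waste strip, behind it the drilled part. Starts with the line 25 to 95 mm short of the front edge, 8 to 65 mm off the fence, turned up to 11 degrees.
- line_left (a point): Left end of the score line, on the plate's underside: x = +40, y = +55, z = 0 mm of the plate; its axes are the plate's.
- line_right (a point): Right end of the score line, on the plate's underside: x = +40, y = -55, z = 0 mm of the plate.
- rear_left (a point): Rear left corner of the plate, on its underside: x = -80, y = +55, z = 0 mm of the plate.
- rear_right (a point): Rear right corner of the plate, on its underside: x = -80, y = -55, z = 0 mm of the plate.
- knife: Bystander lying on the board's right margin: yellow scoring knife with a steel blade, 160 mm long (x), 17 mm wide, 13 mm high. Origin at its underside, below the middle. Leave it.
- caliper: Bystander on the bench to the right: digital caliper, 235 mm long (x), 70 mm across its jaws (the long ones towards its +y), 14 mm high. Origin below the middle of its beam. Leave it.
- tape: Bystander on the bench just right of the board: roll of paper tape lying flat, 90 mm in diameter, 24 mm high. Origin at the centre of its underside. Leave it.
- jar: Bystander on the bench just left of the board: small glass jar of brass screws with a steel lid, 52 mm in diameter, 70 mm high. Origin at the centre of its underside. Leave it.
- multimeter: Bystander on the bench to the left: red hand multimeter lying on its back, 150 mm (x) by 78 mm, 40 mm high. Origin at the centre of its underside. Leave it.
- pliers: Bystander on the bench: long-nose pliers lying flat, 144 mm long (x, nose to +x), 52 mm wide, 12 mm high. Origin below the pivot. Leave them.
- screwdriver: Bystander on the bench: screwdriver, 180 mm long (x, black handle to -x), 25 mm high. Origin below the joint of handle and blade. Leave it.
- offcut: Bystander on the bench in front of the board, below the front edge: an already snapped white acrylic strip, 40 x 110 x 5 mm. Origin at the centre of its underside. Leave it.
Not all that is in view belongs to the job. Of the things like the sheet, leave any that is turquoise; of the rest the smaller one is meant.

How it is judged:
At the end, for the whole second after the job is handed in: The plate lies flat and at rest on the board with both ends of its score line within 4 mm of the front edge, and its left side no more than 3 mm from the fence at the score line and at the rear corner (x of line_left in the frame of edge_fence between -0.004 and 0.004 m and x of line_right in the frame of edge_fence between -0.004 and 0.004 m and y of each of line_left, rear_left in the frame of edge_fence above -0.003 m and height (world z) of sheet between 0.037 and 0.043 m and angle between sheet's own z axis and vertical below 0.03 rad and linear speed of sheet below 0.005 m/s); the robot touches nothing.
It fails at once if the plate is lifted off the board (8 mm or more) or tipped (more than about 7 degrees) (height (world z) of sheet above 0.048 m or angle between sheet's own z axis and vertical above 0.12 rad).
It fails at once if the plate is pushed with the arm or the gripper's body instead of the fingers (contact force between the arm and sheet above 1 N).
It fails at once if the plate falls off the board (height (world z) of sheet below 0.025 m).
It fails at once if a tool or another thing on the bench is moved by more than 20 mm (distance of any of knife, caliper, tape, jar, multimeter, pliers, screwdriver, offcut from where it was at the start of the episode above 0.02 m).
It also fails if it takes over 48 s, if anything falls off the work surface, if the arm or the gripper's body presses on something with over 40 N, if the wrist force passes 120 N, or if a joint passes its speed limit or range.

## Working session

There is one attempt and no reset: what is moved stays moved. The work goes in short steps, Python scripts to look and compute and a tool call to move; the robot and the scene stay as the last step left them, time stands still between calls to the robot, and variables do not carry over. Pictures are saved under pics/ and viewed, and the job is handed in when it is done.

Besides the shell and the picture viewer there is one more tool, called after "Call:" as name(argument=value, ...) on one line, values as JSON. servo_tool: Moves the arm, as the interface text tells. Its arguments: {"type":"object","properties":{"plan":{"type":"array"},"claw":{"type":"number"},"grip_force":{"type":"number"}},"required":["plan"]}

```bash
mkdir -p pics; ls
python3 - <<'E'
from workcell import bot, viewer
import cv2
print(bot.read_state())
for n in("scene","top"):
    c=viewer.read_camera(n); cv2.imwrite(f"pics/{n}0.png",c["color"][:,:,::-1])
    print({k:v for k,v in c.items() if k!="color"})
E
```

```text
pics
{'time': 0.0, 'q': array([-1.19788480e+00,  2.64773843e-01,  1.60536050e+00, -2.55979088e-05,
        1.27367411e+00, -3.68960882e-02]), 'joint_vel': array([ 3.55300889e-05, -1.58740796e-03,  1.64753119e-03,  5.47379515e-04,
       -9.28828290e-04,  5.06003799e-04]), 'joint_torque': array([-2.67145988e-03, -5.15131295e+01, -3.67311466e+01, -6.14605369e-05,
        1.29209019e-02,  2.21896988e-05]), 'tool_pos': array([ 0.26867417, -0.6184444 ,  0.22995536]), 'tcp_rot': array([-3.07373495e+00, -6.38797088e-01,  6.19477511e-04]), 'wrist_force': array([ 0.48070859, -0.19853352, -0.35652149]), 'torque': array([-0.03507598, -0.03372109, -0.01333619]), 'width': 0.9991397470758308}
{'fx': 425.4993298043721, 'fy': 425.4993298043721, 'cx': 278.4628593612698, 'cy': 206.05000886870613, 'k1': -0.013270163772844705, 'eye': array([1.12402892, 0.01695249, 1.00339647]), 'rotation': array([-1.84011976, -1.91282496,  0.61061743])}
{'fx': 412.1231258857677, 'fy': 412.1231258857677, 'cx': 279.92131141051465, 'cy': 219.2007810839931, 'k1': -0.024017655995987028, 'eye': array([ 0.40677993, -0.03703173,  1.2858367 ]), 'rotation': array([-2.1957243 ,  2.19371698, -0.01978707])}
```

View pics/scene0.png

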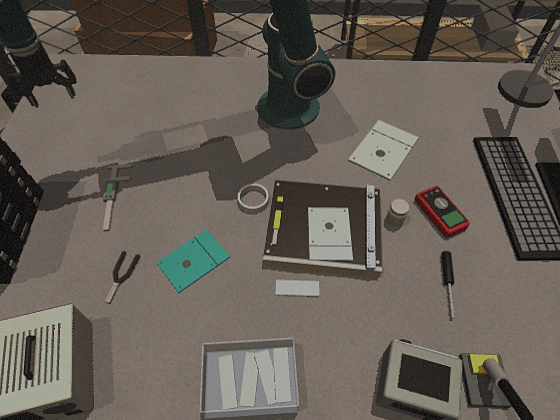

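View pics/top0.png

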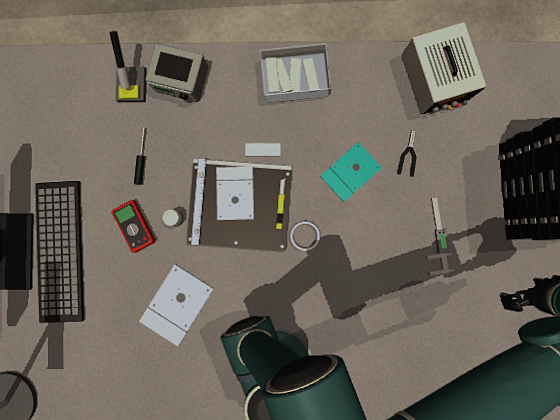

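In the top view there are three candidate plates: white on the board at (235,193), a larger white one on the bench at (177,304), and a turquoise one at (350,172). Only the smaller white one on the board fits. I'll confirm it in a crop and set up helpers.

```bash
cat > h.py <<'E'
import numpy as np, cv2
from scipy.spatial.transform import Rotation as R
from workcell import bot, viewer
def cam(n): return viewer.read_camera(n)
def K(c): return np.array([[c["fx"],0,c["cx"]],[0,c["fy"],c["cy"]],[0,0,1.]])
def D(c): return np.array([c["k1"],0,0,0,0.])
def ray(c,px,z):
    p=cv2.undistortPoints(np.array(px,float).reshape(-1,1,2),K(c),D(c))[:,0]
    d=R.from_rotvec(c["rotation"]).apply(np.c_[p,np.ones(len(p))])
    e=np.array(c["eye"]); return e+d*((z-e[2])/d[:,2])[:,None]
def proj(c,P):
    Rw=R.from_rotvec(c["rotation"]).inv(); t=-Rw.apply(c["eye"])
    return cv2.projectPoints(np.array(P,float).reshape(-1,1,3),Rw.as_rotvec(),t,K(c),D(c))[0][:,0]
E
python3 - <<'E'
from h import *
c=cam("top");s=cam("scene")
a=cv2.resize(c["color"][150:260,180:305],None,fx=6,fy=5.4,interpolation=cv2.INTER_CUBIC)
cv2.imwrite("pics/ct.png",cv2.resize(c["color"][150:260,180:305],None,fx=5,fy=5,interpolation=cv2.INTER_CUBIC)[:,:,::-1])
cv2.imwrite("pics/cs.png",cv2.resize(s["color"][172:280,255:390],None,fx=5,fy=5,interpolation=cv2.INTER_CUBIC)[:,:,::-1])
E
```

```text
(no output)
```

View pics/ct.png

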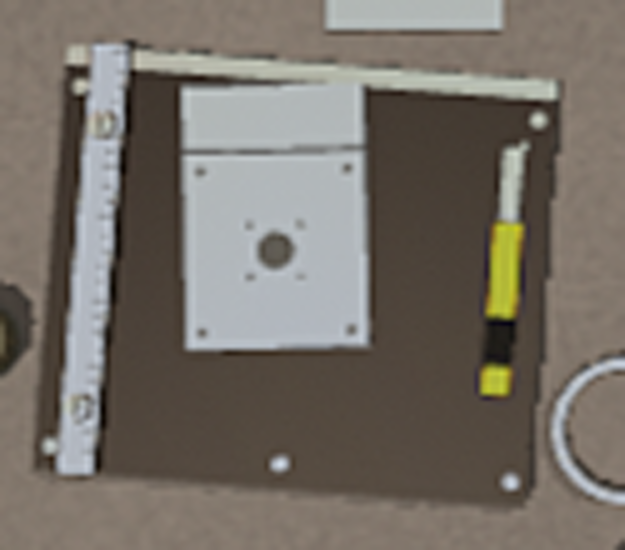

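View pics/cs.png

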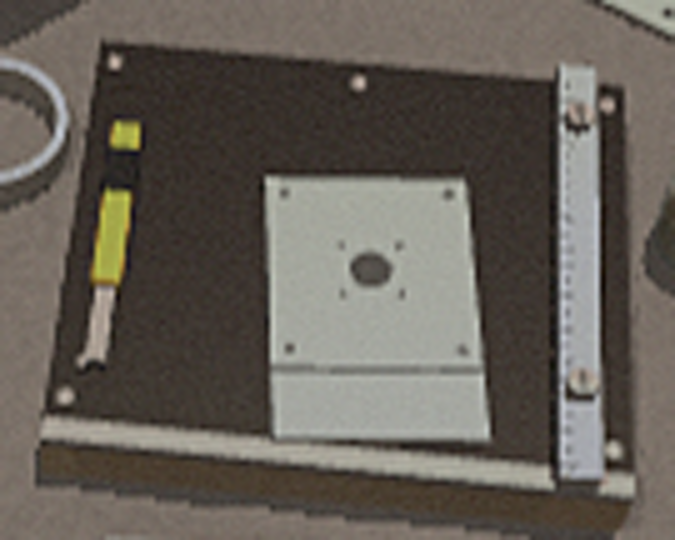

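The white plate on the board is the smaller one: it has a score line, a plain strip towards the front and a drilled rear, so it is the one meant. The bigger white plate lies on the bench. In the top crop its corners are at about (181,87), (364,83), (369,345) and (186,350), and the line is at v≈150. Next I'll measure the edges with subpixel line fits.

```bash
cat >> h.py <<'E'
from scipy.ndimage import map_coordinates
def edge(g,p,q,h=3.0,dark=False,trim=0.12,n=40):
    """subpixel line fit near p->q (image px): gradient centroid (or dark-line centroid)"""
    p=np.array(p,float);q=np.array(q,float);t=(q-p)/np.linalg.norm(q-p);nn=np.array([-t[1],t[0]])
    s=np.arange(-h,h+.01,.25);pts=[]
    for f in np.linspace(trim,1-trim,n):
        o=p+f*(q-p);P=o+s[:,None]*nn
        v=map_coordinates(g,[P[:,1],P[:,0]],order=1)
        if dark: b=np.interp(s,[s[0],s[-1]],[v[0],v[-1]]);w=np.clip(b-v,0,None);w[w<w.max()*.3]=0
        else: w=np.abs(np.gradient(v));w[w<w.max()*.4]=0
        pts.append(o+nn*(w*s).sum()/w.sum())
    pts=np.array(pts)
    for _ in range(3):
        vx,vy,x,y=cv2.fitLine(pts.astype(np.float32),cv2.DIST_HUBER,0,.01,.01)[:,0]
        r=np.abs((pts-[x,y])@[-vy,vx]);pts=pts[r<max(2*np.median(r),.15)]
    return np.array([x,y],float),np.array([vx,vy],float),np.median(r)
def isect(a,b):
    A=np.c_[a[1],-b[1]];u=np.linalg.solve(A,b[0]-a[0]);return a[0]+u[0]*a[1]
E
cat > m0.py <<'E'
from h import *
import sys
def run(name,x0,y0,fr,fe,F,Rr,L,Rt,S):
    c=cam(name);g=cv2.cvtColor(c["color"],cv2.COLOR_RGB2GRAY).astype(float)
    cv=lambda p:((p[0]+.5)/5-.5+x0,(p[1]+.5)/5-.5+y0)
    e=lambda pq,**k:edge(g,cv(pq[0]),cv(pq[1]),**k)
    fr=e(fr,h=1.8);fe=e(fe,h=1.8)
    W=lambda l,z:ray(c,[l[0]-15*l[1],l[0]+15*l[1]],z)
    f=W(fr,.04);d=f[1]-f[0];d/=np.linalg.norm(d)
    d=d*np.sign(d[1]) ;yb=d[:2];xb=np.array([yb[1],-yb[0]])
    k=W(fe,.055);dk=(k[1]-k[0])[:2];dk/=np.linalg.norm(dk);dk*=np.sign(dk[0])
    print(name,"heading from front %.2f, from fence %.2f deg"%tuple(np.degrees([np.arctan2(xb[1],xb[0]),np.arctan2(dk[1],dk[0])])),"res",fr[2],fe[2])
    h=(np.arctan2(xb[1],xb[0])+np.arctan2(dk[1],dk[0])*2)/3   # fence longer contrast
    xb=np.array([np.cos(h),np.sin(h)]);yb=np.array([-xb[1],xb[0]])
    A=np.c_[xb,yb].T
    fm=f.mean(0)[:2];km=k.mean(0)[:2]
    ef=xb*(xb@fm)+yb*(yb@km)
    # evaluate front at sheet area
    print(" edge_fence",ef.round(4),"h %.2f"%np.degrees(h))
    F,Rr,L,Rt,S=[e(i) for i in(F,Rr,L,Rt)]+[e(S,dark=True,h=1.8)]
    P=np.array([isect(S,L),isect(S,Rt),isect(Rr,L),isect(Rr,Rt),isect(F,L),isect(F,Rt)])
    w=ray(c,P,.045)[:,:2]
    print(" pix",P.round(1).tolist());b=(w-ef)@A.T*1000
    for n,i,j in zip("lineL lineR rearL rearR frontL frontR".split(),b,w): print("  %-6s"%n,i.round(1),j.round(4))
    print(" sizes",[round(1000*np.linalg.norm(w[i]-w[j]),1) for i,j in((0,1),(2,3),(4,2),(5,3))])
    return c,ef,h
if __name__=="__main__":
    run("top",180,150,[(150,51),(545,81)],[(129,60),(98,460)],
     [(181,87),(364,83)],[(186,350),(369,345)],[(181,87),(186,350)],[(364,83),(369,345)],[(183,151),(366,148)])
    run("scene",255,172,[(50,442),(540,490)],[(558,75),(558,470)],
     [(275,438),(490,440)],[(265,178),(467,180)],[(265,178),(275,438)],[(467,180),(490,440)],[(273,371),(482,371)])
E
python3 m0.py
```

```text
top heading from front -4.55, from fence -4.44 deg res 0.07047213641102147 0.10839229710073138
 edge_fence [0.6331 0.2094] h -4.47
 pix [[216.0, 180.1], [252.4, 179.3], [216.8, 219.7], [253.5, 218.8], [215.6, 165.8], [252.0, 166.2]]
  lineL  [-60.9 -35.1] [0.5697 0.1792]
  lineR  [ -49.8 -145.2] [0.5721 0.0685]
  rearL  [-180.5  -48. ] [0.4495 0.1757]
  rearR  [-169.  -158.3] [0.4523 0.0647]
  frontL [-17.3 -30.3] [0.6134 0.1805]
  frontR [ -10.3 -140.9] [0.6118 0.0698]
 sizes [np.float64(110.7), np.float64(111.0), np.float64(164.1), np.float64(159.6)]
scene heading from front -4.58, from fence -4.51 deg res 0.06614442001542935 0.030379921962530924
 edge_fence [0.6331 0.2105] h -4.53
 pix [[308.6, 245.5], [351.3, 245.5], [307.8, 206.8], [347.7, 207.6], [308.9, 259.3], [352.8, 261.3]]
  lineL  [ -49.8 -146.8] [0.5719 0.0681]
  lineR  [-62.6 -37.2] [0.5678 0.1783]
  rearL  [-171.6 -158.5] [0.4496 0.066 ]
  rearR  [-181.5  -49.6] [0.4483 0.1754]
  frontL [  -9.9 -143. ] [0.612  0.0687]
  frontR [-17.1 -32.5] [0.6135 0.1795]
 sizes [np.float64(110.3), np.float64(109.4), np.float64(162.4), np.float64(165.3)]
```

```bash
cat >> h.py <<'E'
H=np.radians(-4.5);EF=np.array([.6331,.2099])
XB=np.array([np.cos(H),np.sin(H)]);YB=np.array([-XB[1],XB[0]])
def b2w(x,y,z): return np.r_[EF+XB*x/1000+YB*y/1000,z/1000]   # mm, origin edge_fence, z world
def goto(target,yaxis_deg):
    """shift(cm, tool) & turn (deg, tool) to get TCP to target with tool y at given world angle (mod 180), z down"""
    s=bot.read_state();T=R.from_rotvec(s["tcp_rot"])
    best=None
    for k in(0,180):
        a=np.radians(yaxis_deg+k);y=np.array([np.cos(a),np.sin(a),0]);z=np.array([0,0,-1.]);x=np.cross(y,z)
        r=(T.inv()*R.from_matrix(np.c_[x,y,z])).as_rotvec(degrees=True)
        print(" option turn",r.round(2))
    print(" shift cm",(T.inv().apply(target-s["tool_pos"])*100).round(2))
def where():
    s=bot.read_state();M=R.from_rotvec(s["tcp_rot"]).as_matrix();p=s["tool_pos"]
    print("t %.2f"%s["time"],"tcp",p.round(4),"board mm",(np.c_[XB,YB].T@(p[:2]-EF)*1000).round(1),"F",s["wrist_force"].round(1),"w %.3f"%s["width"],"q",s["q"].round(2))
    for i in range(3): print("  tool","xyz"[i],M[:,i].round(3))
E
python3 - <<'E'
from h import *
where()
goto(b2w(-95,-190,120),-4.5)
E
```

```text
t 0.30 tcp [ 0.2688 -0.6189  0.2308] board mm [-298.1 -854.8] F [ 0.8 -0.6  0.2] w 1.000 q [-1.2   0.26  1.6  -0.    1.27 -0.04]
  tool x [ 0.917  0.398 -0.   ]
  tool y [ 0.398 -0.917 -0.001]
  tool z [-0.     0.001 -1.   ]
 option turn [-4.000e-02 -2.000e-02 -6.202e+01]
 option turn [-3.0000e-02  5.0000e-02  1.1798e+02]
 shift cm [ 49.13 -49.17  11.12]
```

Call:
servo_tool(plan=[[[2.6, -2.6, 0, 0, 0, -3.3], [5.2, -5.2, 0, 0, 0, -6.5], [7.8, -7.8, 0, 0, 0, -9.8], [10.4, -10.4, 0, 0, 0, -13], [13, -13, 0, 0, 0, -16.3], [15.6, -15.6, 0, 0, 0, -19.6], [18.2, -18.2, 0, 0, 0, -22.8], [20.8, -20.8, 0, 0, 0, -26.1], [23.4, -23.4, 1, 0, 0, -29.4], [26, -26, 2, 0, 0, -32.6], [28.6, -28.6, 3, 0, 0, -35.9], [31.2, -31.2, 4, 0, 0, -39.2], [33.8, -33.8, 5, 0, 0, -42.4], [36.4, -36.4, 6, 0, 0, -45.7], [39, -39, 7, 0, 0, -49], [41.6, -41.6, 8, 0, 0, -52.2], [44.2, -44.2, 9, 0, 0, -55.5], [46.8, -46.8, 10, 0, 0, -58.7], [49.1, -49.2, 11.1, 0, 0, -62], [49.1, -49.2, 11.1, 0, 0, -62]]], claw=5)

```text
time: 1.97
tool_pos: [0.5235, 0.0329, 0.1184]
tcp_rot: [-2.298, -2.137, -0.001]
wrist_force: [-0.1, 0.4, 0.6]
width: 0.585
```

Run:
```python
from h import *
where()
goto(b2w(-95,-190,60),-4.5)
for n in("top","scene"): 
    c=cam(n); cv2.imwrite(f"pics/{n}1.png",c["color"][:,:,::-1])
```

```text
t 1.97 tcp [0.5235 0.0329 0.1184] board mm [ -95.4 -185. ] F [-0.1  0.4  0.6] w 0.585 q [0.01 0.08 2.04 0.   1.03 0.08]
  tool x [0.073 0.997 0.003]
  tool y [ 0.997 -0.073 -0.002]
  tool z [-0.002  0.003 -1.   ]
 option turn [-0.11 -0.16  0.34]
 option turn [   0.25   -0.18 -179.66]
 shift cm [-0.51  0.05  5.84]
```

View pics/scene1.png

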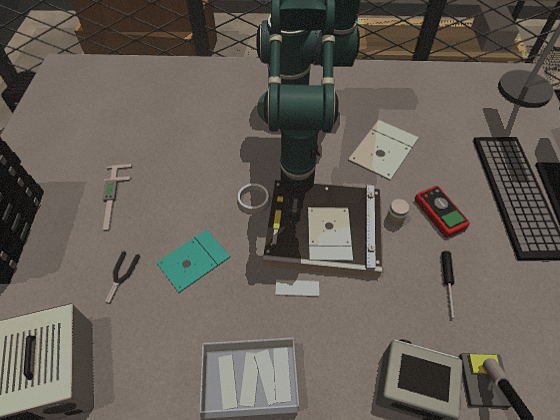

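Call:
servo_tool(plan=[[[-0.5, 0, 2, 0, 0, 0.3], [-0.5, 0, 4, 0, 0, 0.3], [-0.5, 0, 6, 0, 0, 0.3], [-0.5, 0, 7, 0, 0, 0.3], [-0.5, 0, 7.3, 0, 0, 0.3], [-0.5, 0, 7.5, 0, 0, 0.3], [-0.5, 0, 7.5, 0, 0, 0.3]]])

```text
time: 2.65
tool_pos: [0.5228, 0.0236, 0.0453]
tcp_rot: [-2.311, -2.127, 0.001]
wrist_force: [-0.5, 0.3, -0.9]
width: 0.591
```

Run:
```python
from h import *
where()
for n,s in(("top",np.s_[150:260,180:305]),("scene",np.s_[162:280,250:390])): 
    c=cam(n); cv2.imwrite(f"pics/{n}2.png",cv2.resize(c["color"][s],None,fx=5,fy=5,interpolation=cv2.INTER_CUBIC)[:,:,::-1])
```

```text
t 2.65 tcp [0.5228 0.0236 0.0453] board mm [ -95.4 -194.4] F [-0.5  0.3 -0.9] w 0.591 q [-0.    0.17  2.09  0.    0.88  0.08]
  tool x [0.082 0.997 0.   ]
  tool y [ 0.997 -0.082 -0.001]
  tool z [-0.001  0.    -1.   ]
```

View pics/scene2.png

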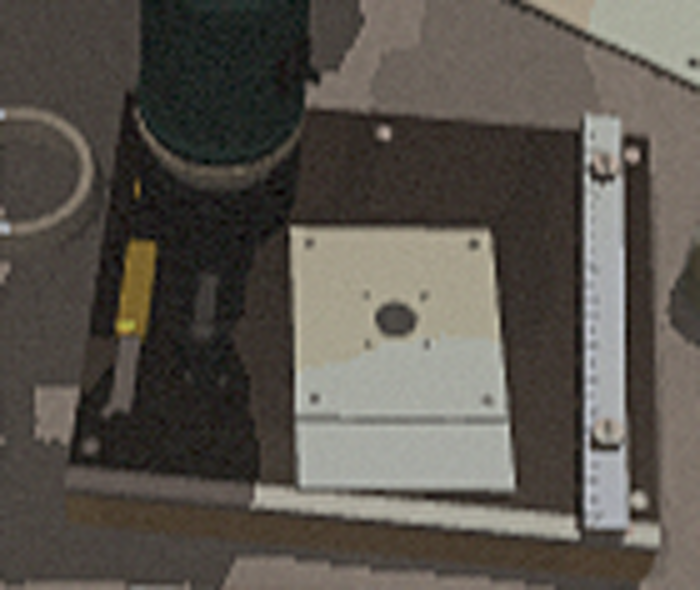

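View pics/top2.png

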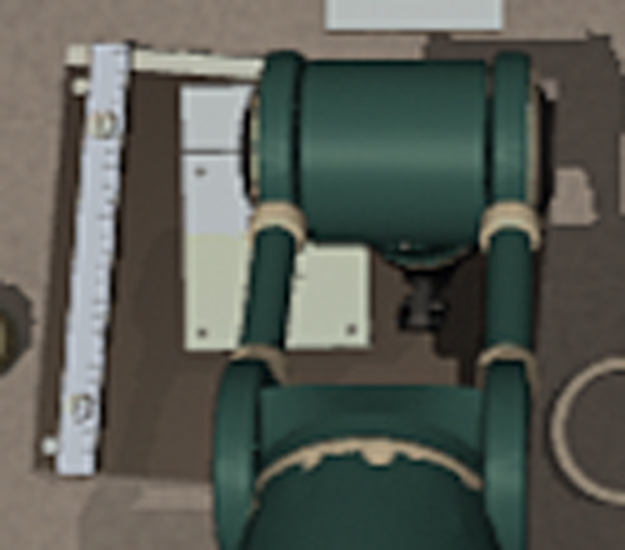

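Call:
servo_tool(plan=[[[0, 0, 0.2, 0, 0, 0], [0, 0, 0.3, 0, 0, 0], [0, 0, 0.4, 0, 0, 0], [0, 0, 0.4, 0, 0, 0]]])

```text
time: 3.08
tool_pos: [0.5234, 0.024, 0.042]
tcp_rot: [2.31, 2.129, 0.001]
wrist_force: [-0.8, -0.2, 0.4]
width: 0.586
```

Call:
servo_tool(plan=[[[0, 0, 0.2, 0, 0, 0], [0, 0, 0.2, 0, 0, 0], [0, 0, 0.2, 0, 0, 0]]])

```text
time: 3.33
tool_pos: [0.5232, 0.0241, 0.0397]
tcp_rot: [-2.31, -2.129, -0.0]
wrist_force: [0.0, 0.2, 0.0]
width: 0.585
```

Call:
servo_tool(plan=[[[0, 0, 0.2, 0, 0, 0], [0, 0, 0.2, 0, 0, 0], [0, 0, 0.2, 0, 0, 0]]])

```text
time: 3.58
tool_pos: [0.523, 0.0241, 0.0375]
tcp_rot: [-2.31, -2.129, 0.0]
wrist_force: [-0.8, 1.0, 0.2]
width: 0.588
```

Call:
servo_tool(plan=[[[0, 0, 0.1, 0, 0, 0], [0, 0, 0.1, 0, 0, 0], [0, 0, 0.1, 0, 0, 0]]])

```text
time: 3.83
tool_pos: [0.5232, 0.0241, 0.037]
tcp_rot: [-2.31, -2.129, -0.0]
wrist_force: [-1.0, 0.2, 4.6]
width: 0.586
```

Call:
servo_tool(plan=[[[0, 0, -0.2, 0, 0, 0.2], [0.5, 0, -0.2, 0, 0, 0.2], [1, 0, -0.2, 0, 0, 0.2], [1.5, 0, -0.2, 0, 0, 0.2], [2, 0, -0.2, 0, 0, 0.2], [2.4, 0, -0.2, 0, 0, 0.2], [2.8, 0, -0.2, 0, 0, 0.2], [3.2, 0, -0.2, 0, 0, 0.2], [3.6, 0, -0.2, 0, 0, 0.2], [4, 0, -0.2, 0, 0, 0.2], [4.4, 0, -0.2, 0, 0, 0.2], [4.8, 0, -0.2, 0, 0, 0.2], [5.2, 0, -0.2, 0, 0, 0.2], [5.5, 0, -0.2, 0, 0, 0.2], [5.8, 0, -0.2, 0, 0, 0.2], [6, 0, -0.2, 0, 0, 0.2], [6.2, 0, -0.2, 0, 0, 0.2], [6.2, 0, -0.2, 0, 0, 0.2]]])

```text
time: 5.33
tool_pos: [0.5285, 0.0863, 0.0391]
tcp_rot: [-2.314, -2.125, -0.001]
wrist_force: [-0.7, 0.1, 0.1]
width: 0.589
```

Run:
```python
from h import *
where()
for n,s in(("scene",np.s_[162:280,250:390]),): 
    c=cam(n); cv2.imwrite(f"pics/{n}3.png",cv2.resize(c["color"][s],None,fx=5,fy=5,interpolation=cv2.INTER_CUBIC)[:,:,::-1])
```

```text
t 5.33 tcp [0.5285 0.0863 0.0391] board mm [ -94.6 -131.5] F [-0.7  0.1  0.1] w 0.589 q [0.11 0.2  2.07 0.   0.87 0.2 ]
  tool x [0.085 0.996 0.001]
  tool y [ 0.996 -0.085  0.   ]
  tool z [ 0.     0.001 -1.   ]
```

View pics/scene3.png

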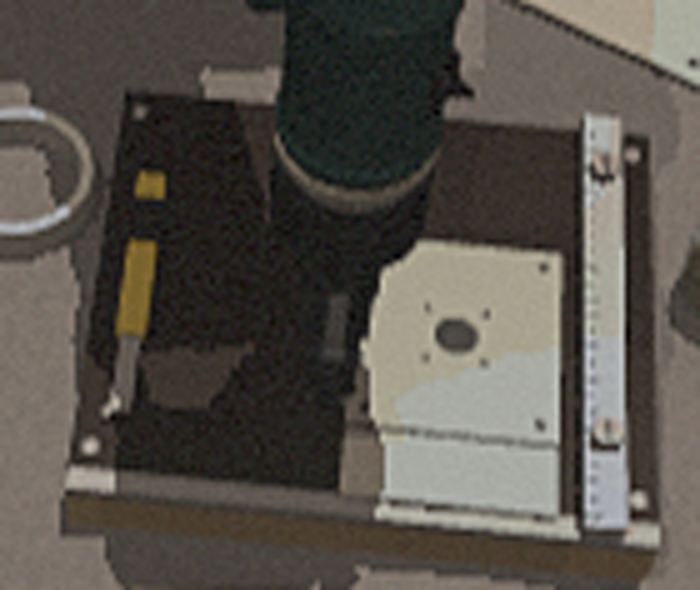

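Call:
servo_tool(plan=[[[0.3, 0, 0, 0, 0, -0.3], [0.6, 0, 0, 0, 0, -0.3], [0.8, 0, 0, 0, 0, -0.3], [0.9, 0, 0, 0, 0, -0.3], [0.9, 0, 0, 0, 0, -0.3]]])

```text
time: 5.8
tool_pos: [0.5293, 0.0954, 0.0391]
tcp_rot: [-2.308, -2.131, -0.001]
wrist_force: [0.7, -0.5, 0.2]
width: 0.583
```

Call:
servo_tool(plan=[[[0.05, 0, 0, 0, 0, 0], [0.1, 0, 0, 0, 0, 0], [0.1, 0, 0, 0, 0, 0]]])

```text
time: 6.05
tool_pos: [0.5293, 0.0965, 0.0391]
tcp_rot: [-2.308, -2.131, -0.001]
wrist_force: [0.2, -0.4, 0.6]
width: 0.584
```

Run:
```python
from h import *
where()
for n,s in(("scene",np.s_[162:280,250:390]),): 
    c=cam(n); cv2.imwrite(f"pics/{n}4.png",cv2.resize(c["color"][s],None,fx=5,fy=5,interpolation=cv2.INTER_CUBIC)[:,:,::-1])
```

```text
t 6.05 tcp [0.5293 0.0965 0.0391] board mm [ -94.6 -121.2] F [ 0.2 -0.4  0.6] w 0.584 q [0.13 0.21 2.06 0.   0.87 0.21]
  tool x [0.08  0.997 0.001]
  tool y [ 0.997 -0.08   0.   ]
  tool z [ 0.     0.001 -1.   ]
```

View pics/scene4.png

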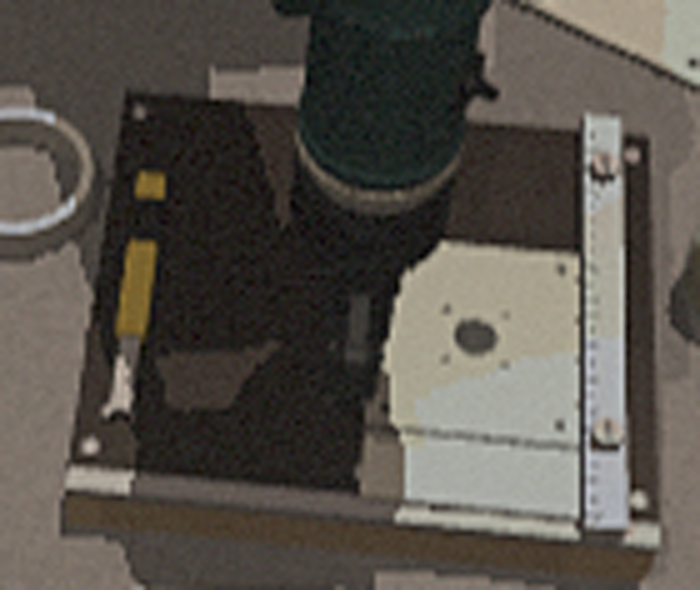

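Call:
servo_tool(plan=[[[0.05, 0, 0, 0, 0, 0], [0.1, 0, 0, 0, 0, 0], [0.1, 0, 0, 0, 0, 0]]])

```text
time: 6.35
tool_pos: [0.5296, 0.0971, 0.0392]
tcp_rot: [2.308, 2.131, 0.001]
wrist_force: [-0.3, -3.5, 0.7]
width: 0.586
```

Call:
servo_tool(plan=[[[0.05, 0, 0, 0, 0, 0], [0.1, 0, 0, 0, 0, 0], [0.1, 0, 0, 0, 0, 0]]])

```text
time: 6.6
tool_pos: [0.5298, 0.0974, 0.0392]
tcp_rot: [2.306, 2.131, -0.0]
wrist_force: [0.9, -6.2, 0.6]
width: 0.586
```

Call:
servo_tool(plan=[[[-0.5, 0, 0, 0, 0, 0], [-1.5, 0, 0, 0, 0, 0], [-2.5, 0, -1, 0, 0, 0], [-2.5, 0, -4, 0, 0, 0], [-2.5, 0, -8, 0, 0, 0], [-2.5, 0, -8, 0, 0, 0]]])

```text
time: 7.1
tool_pos: [0.5332, 0.0723, 0.1275]
tcp_rot: [2.302, 2.125, 0.016]
wrist_force: [2.1, 0.0, 0.8]
width: 0.585
```

Run:
```python
from h import *
where()
goto(b2w(-205,-56,110),85.5)
```

```text
t 7.10 tcp [0.5332 0.0723 0.1275] board mm [ -88.8 -145. ] F [2.1 0.  0.8] w 0.585 q [ 0.09  0.09  2.01 -0.    1.03  0.17]
  tool x [0.08  0.997 0.002]
  tool y [ 0.997 -0.08   0.014]
  tool z [ 0.014  0.001 -1.   ]
 option turn [  0.69   0.54 -90.08]
 option turn [ 0.54 -0.69 89.92]
 shift cm [  8.88 -11.65   1.61]
```

Call:
servo_tool(plan=[[[0.6, -0.9, 0, 0, 0, -6.5], [1.3, -1.8, 0, 0, 0, -13], [2, -2.7, 0, 0, 0, -19.5], [2.7, -3.6, 0, 0, 0, -26], [3.4, -4.5, 0, 0, 0, -32.5], [4.1, -5.4, 0, 0, 0, -39], [4.8, -6.3, 0, 0, 0, -45.5], [5.5, -7.2, 0, 0, 0, -52], [6.2, -8.1, 0, 0, 0, -58.5], [6.9, -9, 0, 0, 0, -65], [7.6, -9.9, 0, 0, 0, -71.5], [8.3, -10.8, 0, 0, 0, -78], [8.9, -11.7, 0, 0, 0, -84.5], [8.9, -11.7, 0, 0, 0, -90], [8.9, -11.7, 0, 0, 0, -90], [8.9, -11.7, 0, 0, 0, -90]]])

```text
time: 8.43
tool_pos: [0.4239, 0.1701, 0.1267]
tcp_rot: [0.13, 3.124, 0.003]
wrist_force: [-0.8, -0.2, 1.0]
width: 0.591
```

Run:
```python
from h import *
where()
goto(b2w(-205,-56,39),85.5)
for n,s in(("scene",np.s_[162:280,250:390]),("top",np.s_[150:260,180:305])): 
    c=cam(n); cv2.imwrite(f"pics/{n}5.png",cv2.resize(c["color"][s],None,fx=5,fy=5,interpolation=cv2.INTER_CUBIC)[:,:,::-1])
```

```text
t 8.43 tcp [0.4239 0.1701 0.1267] board mm [-205.4  -56. ] F [-0.8 -0.2  1. ] w 0.591 q [ 0.33 -0.07  2.17 -0.    1.03 -1.16]
  tool x [-0.996  0.083 -0.015]
  tool y [0.083 0.997 0.002]
  tool z [ 0.015  0.001 -1.   ]
 option turn [ 0.13  0.84 -0.25]
 option turn [  1.31  -0.2  179.74]
 shift cm [ 0.09 -0.02  8.77]
```

View pics/scene5.png

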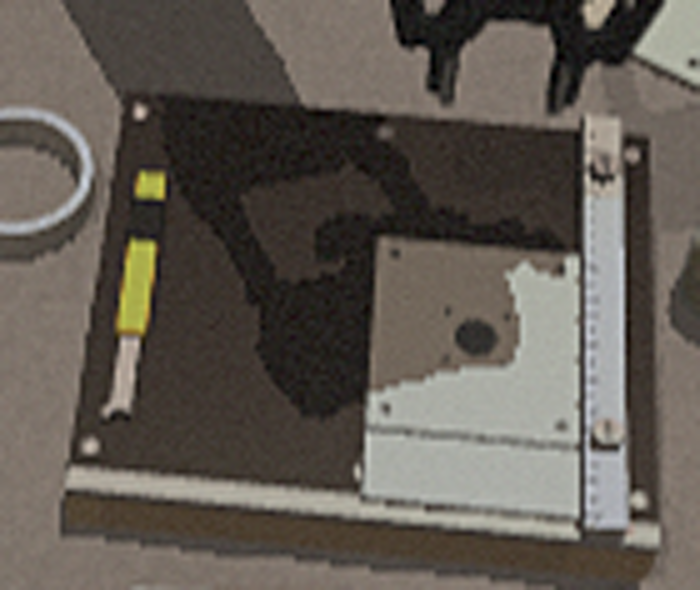

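View pics/top5.png

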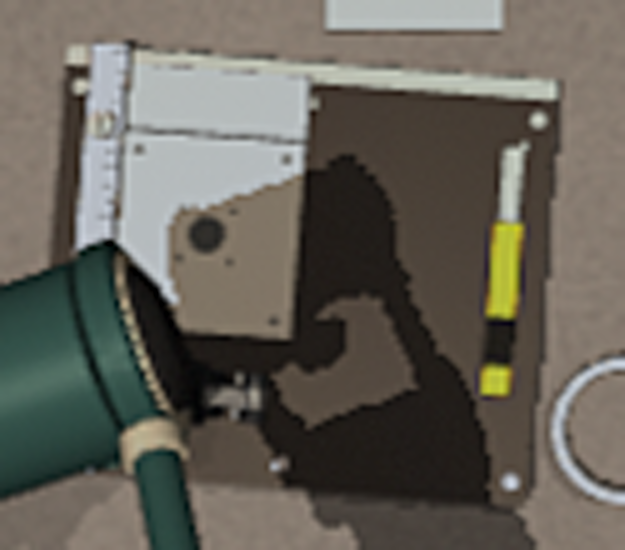

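The plate now lies along the fence, with its line still about 45 to 55 mm short of the edge. I'll measure the line distance.

```bash
cat > m1.py <<'E'
from h import *
def line(name,x0,y0,p,q,**k):
    c=cam(name);g=cv2.cvtColor(c["color"],cv2.COLOR_RGB2GRAY).astype(float)
    cv=lambda p:((p[0]+.5)/5-.5+x0,(p[1]+.5)/5-.5+y0)
    l=edge(g,cv(p),cv(q),h=k.pop("h",1.8),**k);z=.045
    e=[l[0]+l[1]*(np.array(cv(t))-l[0]).dot(l[1]) for t in(p,q)]
    w=ray(c,e,z)[:,:2];return (w-EF)@np.c_[XB,YB]*1000
E
python3 - <<'E'
from m1 import *
print("top line",line("top",180,150,(125,129),(308,141),dark=True).round(1).tolist())
print("scene line",line("scene",250,162,(367,428),(578,444),dark=True).round(1).tolist())
print("scene rear",line("scene",250,162,(378,236),(560,250),trim=.05).round(1).tolist())
print("scene right",line("scene",250,162,(378,236),(364,498)).round(1).tolist())
E
```

```text
top line [[-48.5, 0.2], [-48.6, -111.6]]
scene line [[-49.9, -108.9], [-50.5, -1.0]]
scene rear [[-170.9, -110.0], [-170.7, -11.0]]
scene right [[-170.4, -110.7], [-8.5, -109.3]]
```

Call:
servo_tool(plan=[[[0.1, 0, 3, 0, 0.8, -0.2], [0.1, 0, 6, 0, 0.8, -0.2], [0.1, 0, 8, 0, 0.8, -0.2], [0.1, 0, 8.7, 0, 0.8, -0.2], [0.1, 0, 8.7, 0, 0.8, -0.2], [0.1, 0, 8.7, 0, 0.8, -0.2]]])

```text
time: 9.23
tool_pos: [0.4244, 0.1703, 0.0393]
tcp_rot: [-0.123, -3.139, -0.003]
wrist_force: [0.0, 0.1, -0.7]
width: 0.587
```

Run:
```python
from h import *
where()
goto(b2w(-134,-56,39),85.5)
```

```text
t 9.23 tcp [0.4244 0.1703 0.0393] board mm [-205.   -55.9] F [ 0.   0.1 -0.7] w 0.587 q [ 0.33  0.06  2.23  0.    0.85 -1.17]
  tool x [-0.997  0.078  0.001]
  tool y [0.078 0.997 0.002]
  tool z [-0.     0.002 -1.   ]
 option turn [ 0.09 -0.03  0.01]
 option turn [ 5.0000e-02  1.4000e-01 -1.7999e+02]
 shift cm [-7.1  -0.02  0.03]
```

Call:
servo_tool(plan=[[[-0.5, 0, 0, 0, 0, 0], [-1, 0, 0, 0, 0, 0], [-1.5, 0, 0, 0, 0, 0], [-2, 0, 0, 0, 0, 0], [-2.4, 0, 0, 0, 0, 0], [-2.8, 0, 0, 0, 0, 0], [-3.2, 0, 0, 0, 0, 0], [-3.6, 0, 0, 0, 0, 0], [-4, 0, 0, 0, 0, 0], [-4.4, 0, 0, 0, 0, 0], [-4.8, 0, 0, 0, 0, 0], [-5.2, 0, 0, 0, 0, 0], [-5.6, 0, 0, 0, 0, 0], [-6, 0, 0, 0, 0, 0], [-6.3, 0, 0, 0, 0, 0], [-6.6, 0, 0, 0, 0, 0], [-6.8, 0, 0, 0, 0, 0], [-6.9, 0, 0, 0, 0, 0], [-6.9, 0, 0, 0, 0, 0]]])

```text
time: 10.82
tool_pos: [0.4932, 0.1649, 0.0393]
tcp_rot: [-0.123, -3.138, -0.002]
wrist_force: [-2.9, -0.5, 4.9]
width: 0.585
```

Run:
```python
from h import *
where()
for n,s in(("scene",np.s_[162:280,250:390]),("top",np.s_[150:260,180:305])): 
    c=cam(n); cv2.imwrite(f"pics/{n}6.png",cv2.resize(c["color"][s],None,fx=5,fy=5,interpolation=cv2.INTER_CUBIC)[:,:,::-1])
```

```text
t 10.82 tcp [0.4932 0.1649 0.0393] board mm [-135.9  -55.9] F [-2.9 -0.5  4.9] w 0.585 q [ 0.27  0.18  2.1   0.    0.86 -1.22]
  tool x [-0.997  0.078  0.001]
  tool y [0.078 0.997 0.002]
  tool z [-0.001  0.002 -1.   ]
```

View pics/scene6.png

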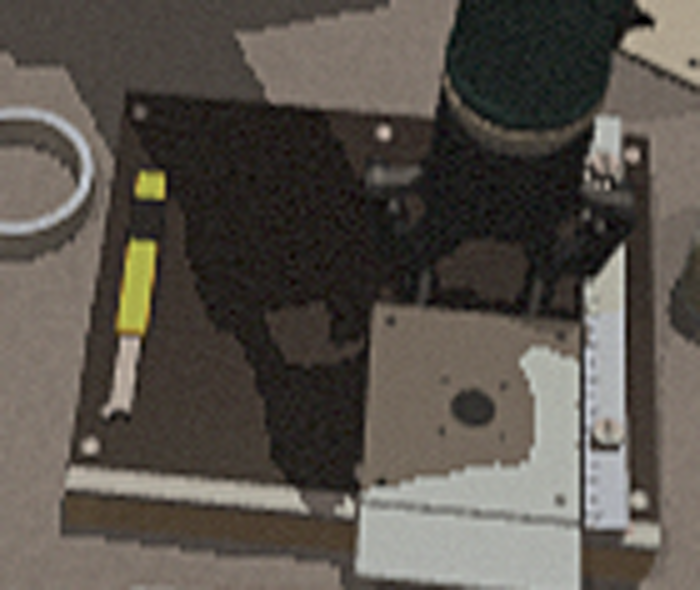

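View pics/top6.png

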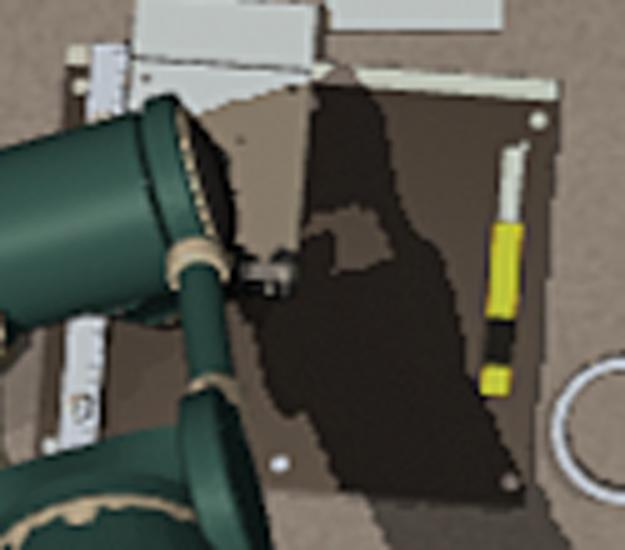

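Run:
```python
from m1 import *
print(bot.read_state()["wrist_force"])
print("top line",line("top",180,150,(135,56),(317,72),dark=True).round(1).tolist())
print("scene line",line("scene",250,162,(361,500),(580,521),dark=True).round(1).tolist())
print("scene right",line("scene",250,162,(371,305),(358,568)).round(1).tolist())
```

```text
[-3.47918931  0.20466634  4.86710101]
top line [[-5.2, -2.0], [-5.0, -113.5]]
scene line [[-6.7, -109.5], [-7.0, 0.2]]
scene right [[-125.0, -111.0], [30.6, -109.2]]
```

Call:
servo_tool(plan=[[[0.3, 0, -0.1, 0, 0, 0], [0.3, 0, -0.1, 0, 0, 0], [0.3, 0, -0.1, 0, 0, 0]]])

```text
time: 11.32
tool_pos: [0.4904, 0.1651, 0.0402]
tcp_rot: [0.123, 3.139, 0.003]
wrist_force: [-0.7, 0.5, -0.5]
width: 0.585
```

Run:
```python
from h import *
where()
c=cam("scene");cv2.imwrite("pics/s7.png",cv2.resize(c["color"][185:250,315:390],None,fx=9,fy=9,interpolation=cv2.INTER_CUBIC)[:,:,::-1])
```

```text
t 11.32 tcp [0.4904 0.1651 0.0402] board mm [-138.7  -55.9] F [-0.7  0.5 -0.5] w 0.585 q [ 0.28  0.17  2.11  0.    0.86 -1.22]
  tool x [-0.997  0.078 -0.001]
  tool y [0.078 0.997 0.002]
  tool z [ 0.001  0.002 -1.   ]
```

View pics/s7.png

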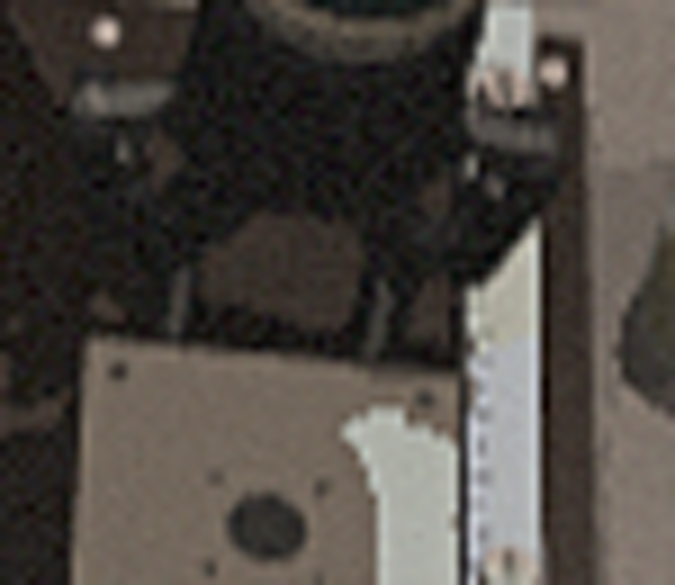

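Call:
servo_tool(plan=[[[-0.3, 0, 0, 0, 0, 0], [-0.5, 0, 0, 0, 0, 0], [-0.7, 0, 0, 0, 0, 0], [-0.85, 0, 0, 0, 0, 0], [-0.85, 0, 0, 0, 0, 0]]])

```text
time: 11.78
tool_pos: [0.4993, 0.1644, 0.0402]
tcp_rot: [0.123, 3.138, 0.003]
wrist_force: [0.2, -0.5, -0.1]
width: 0.584
```

Run:
```python
from m1 import *
where()
print("top line",line("top",180,150,(135,47),(317,64),dark=True).round(1).tolist())
print("scene line",line("scene",250,162,(360,508),(580,530),dark=True).round(1).tolist())
for n,s in(("scene",np.s_[162:290,250:390]),("top",np.s_[140:260,180:305])): 
    c=cam(n); cv2.imwrite(f"pics/{n}8.png",cv2.resize(c["color"][s],None,fx=4.5,fy=4.5,interpolation=cv2.INTER_CUBIC)[:,:,::-1])
```

```text
t 11.78 tcp [0.4993 0.1644 0.0402] board mm [-129.8  -55.9] F [ 0.2 -0.5 -0.1] w 0.584 q [ 0.27  0.18  2.09  0.    0.87 -1.22]
  tool x [-0.997  0.078 -0.001]
  tool y [0.078 0.997 0.002]
  tool z [ 0.001  0.002 -1.   ]
top line [[0.8, -1.6], [0.8, -113.1]]
scene line [[-1.2, -109.7], [-1.1, 0.1]]
```

View pics/scene8.png

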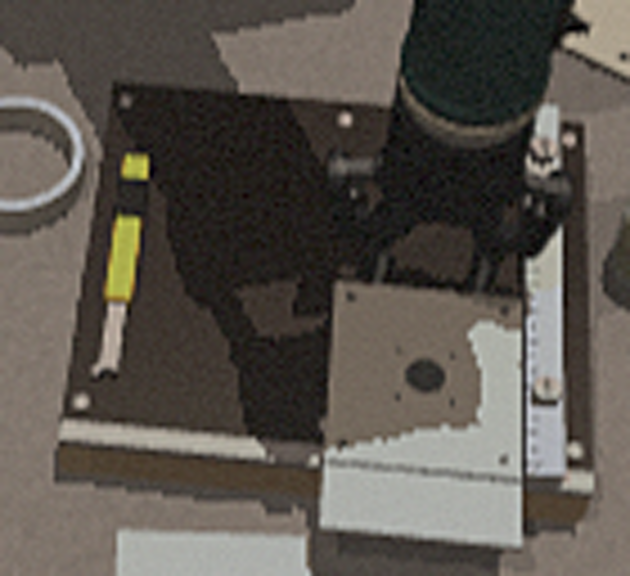

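View pics/top8.png

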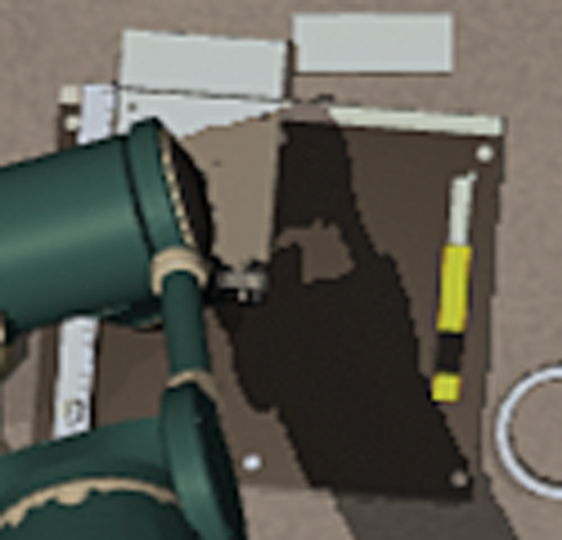

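Call:
servo_tool(plan=[[[1, 0, 0, 0, 0, 0], [2.5, 0, 0, 0, 0, 0], [3, 0, -2, 0, 0, 0], [3, 0, -6, 0, 0, 0], [3, 2, -10, 0, 0, 0], [3, -1, -12, 0, 0, 0], [3, -5, -12, 0, 0, 0], [3, -9, -12, 0, 0, 0], [3, -13, -12, 0, 0, 0], [3, -17, -12, 0, 0, 0], [3, -21, -12, 0, 0, 0], [3, -25, -12, 0, 0, 0], [3, -29, -12, 0, 0, 0], [3, -33, -12, 0, 0, 0], [3, -37, -12, 0, 0, 0], [3, -40, -12, 0, 0, 0], [3, -40, -12, 0, 0, 0]]])

```text
time: 13.4
tool_pos: [0.4371, -0.2368, 0.1599]
tcp_rot: [0.13, 3.137, -0.002]
wrist_force: [-0.1, 0.0, 0.1]
width: 0.585
```

Run:
```python
from h import *
where()
for n,s in(("scene",np.s_[162:290,250:390]),("top",np.s_[140:260,180:305])): 
    c=cam(n); cv2.imwrite(f"pics/{n}9.png",cv2.resize(c["color"][s],None,fx=5,fy=5,interpolation=cv2.INTER_CUBIC)[:600,:,::-1])
```

```text
t 13.40 tcp [ 0.4371 -0.2368  0.1599] board mm [-160.3 -460.7] F [-0.1  0.   0.1] w 0.585 q [-0.55 -0.02  2.06 -0.    1.1  -2.03]
  tool x [-0.997  0.082 -0.002]
  tool y [ 0.082  0.997 -0.001]
  tool z [ 0.002 -0.001 -1.   ]
```

View pics/scene9.png

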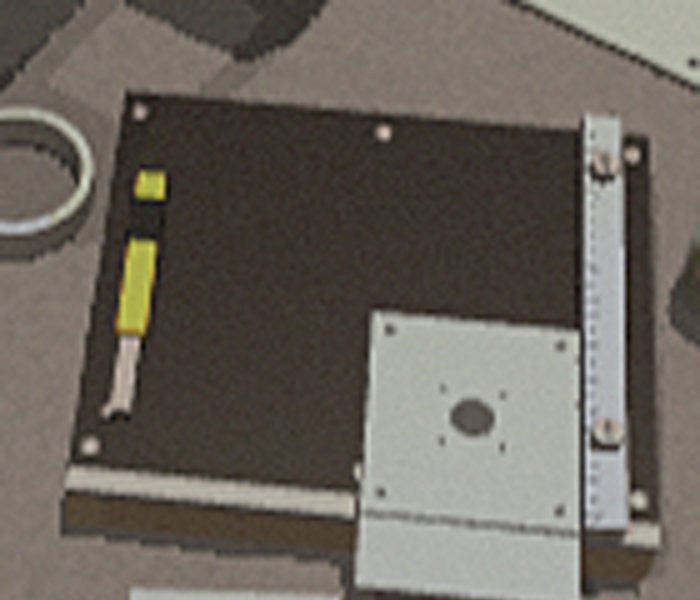

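View pics/top9.png

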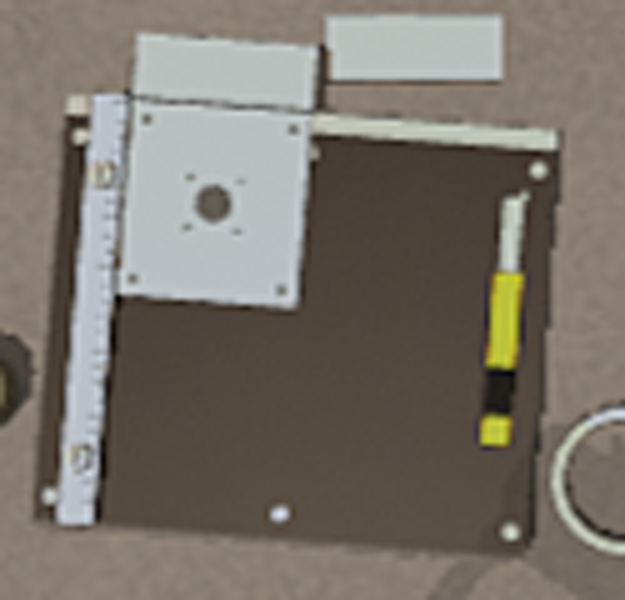

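Run:
```python
from m1 import *
import m1
f=lambda n,*a,**k:print(n,line(*a,**k).round(1).tolist())
T=("top",180,140);S=("scene",250,162)
f("top line",*T,(130,97),(312,113),dark=True)
f("top rear",*T,(120,295),(298,308))
f("top right",*T,(310,120),(298,308))
f("scene line",*S,(360,512),(579,535),dark=True)
f("scene rear",*S,(372,311),(578,329))
f("scene right",*S,(372,311),(356,580))
for n,a in(("top front",(*T,(325,115),(555,132))),("scene front",(*S,(70,490),(345,515)))):
    # strip outer edge at z=.04
    c=cam(a[0]);r=m1.ray;m1.ray=lambda c,e,z:r(c,e,.04);f(n,*a);m1.ray=r
```

```text
top line [[0.4, 1.5], [1.1, -110.0]]
top rear [[-119.8, -2.9], [-119.2, -111.5]]
top right [[-4.7, -110.3], [-119.2, -110.3]]
scene line [[-0.5, -109.6], [-0.8, -0.2]]
scene rear [[-121.1, -110.5], [-121.7, -1.1]]
scene right [[-121.2, -110.4], [37.1, -109.7]]
top front [[-0.5, -117.4], [0.4, -257.9]]
scene front [[0.4, -256.7], [-0.3, -116.8]]
```

```bash
python3 -c "
from workcell import finish_job,bot
print(bot.read_state()['time']);print(finish_job())"
```

```text
14.0
the job is handed in; nothing more can be done
None
```

I slid the white drilled plate flat against the fence, then forward until its score line lay along the board's front edge, and handed the job in at 14.0 s. The hand-in reports no verdict. I pushed with the two open fingertips: first on the plate's right side until it met the fence at about 6 N, then from behind. The arm was backed clear before hand-in.

**Score line:** the last check put it at +0.4 to +1.1 mm from the front edge in the top view and −0.5 to −0.8 mm in the scene view. The two cameras disagree by about 1.5 mm, as they did throughout, and I aimed for their mean; both are inside the 4 mm limit.

**Fence:** the plate's right side is 110 mm from the fence at both ends and the plate is 110 mm wide, so the left gap is about 0 to 1 mm. I did not measure that gap directly.

**Other things:** those in view around the board (knife, tape, offcut) looked unmoved in the last pictures; I did not measure them or check the rest afterwards.

**Unexplained reading:** the wrist showed about 5 N upward force once during the rear push. It went away when I backed off 3 mm and raised the fingers 1 mm.

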